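# Click the tally counter on to its pointer

## Robot

A 6-joint arm with a two-finger parallel gripper is mounted at the origin on a cart in front of the work surface, level with it; the furniture and walls round the work are solid. World frame = base frame: x ahead of the robot, y to its left, z up, the work surface at z = 0. Lengths are in mm, angles in rad, forces in N, time in s.
With the tool pointing down it reaches from about 375 to 900 mm from the base axis. Payload 3.1 kg.
Tool frame: the origin (TCP) lies midway between the tips of the shut fingers; the grasp point (between the pads) lies manip.pinch_z behind it (manip.pinch_z is the distance from the TCP to the grasp point, in mm); z points along the fingers, y is the line along which they close (so a half turn about z gives the same grasp; the last joint's range is limited). The gripper opens to 87 mm and grips with 3 to 60 N. Pads are 19 mm wide; open, the fingers measure 117 mm over their backs; the gripper's body (75 mm by 190 mm) begins 51 mm behind the grasp point.
Start: joints at [1.097, 0.527, 1.433, -0, 1.181, -0.178], TCP at [182.15, 597.845, 222.548] pointing down, gripper open.
Joint ranges: [-3.08, 3.08], [-0.75, 2.2], [0.22, 2.44], [-1.43, 4.57], [0, 2.65], [-2.85, 2.85]. Speed limits (rad/s): [2.79, 2.79, 3.14, 3.14, 3.14, 3.14].

## Interface

Orientations are given as [roll, pitch, yaw] about the fixed x, y, z axes, in that order (R = Rz(yaw) Ry(pitch) Rx(roll)).
In Python, from workcell import status, vision, job_done, models, manip gives the robot as it stands.
- The arm moves only by the shell command python3 -m crank 'ROWS' [OPENING]. ROWS is JSON, a list of rows, each a list of 6 numbers: the shift along the world's x, y, z each as a share of 0.2 m, from -1 to 1, then the turn, a rotation vector about the world's x, y, z each as a share of 2 pi rad, from -1 to 1. In form: [[tx, ty, tz, wx, wy, wz], ...]. A call has 1 to 5 rows; each row shifts and turns the commanded pose from where the row before left it; what a row does not reach is not made up. A row lasts 1/10 s, in which the tool goes at most 50 mm and 8.59 degrees, less where a joint would pass 70% of its speed; a pose out of reach is approached as far as the arm can. A call with a number of a shift or a turn outside -1 to 1 is refused whole. A call with a gripper value outside its range is refused whole. OPENING is the closure, from -1 (fully open) to 1 (shut), so that 0 is half open, set as the call begins (- or left out, the last holds). The fingers move at their own pace and stop on an object; the grip force is fixed at half the most. Time passes only in rows, so rows that do not move let the fingers close. It gives the time, the measured TCP pose, the force, the opening and the grip force at its end, in the units of the state.
- status.state(): the state, without advancing time (a new reading comes with each control period).
- vision.snapshot(name): name is "side" or "top" or "wrist"; returns (picture, depth): 480x640x3 uint8, red, green, blue; 480x640 float32, mm along the optical axis (not along the pixel's ray), 0 where there is no reading.
- vision.get_calibration(name): a dict with "fx", "fy", "cx", "cy" (pixels), "k1" (the pictures are not rectified: a ray, as slopes to the right and down, at radius r is drawn at 1 + k1 r^2 times it, then the intrinsics apply), "T" (4x4, takes a point from camera to world coordinates); the wrist camera has in their place "mount" (4x4, takes a point from camera to tool coordinates, whose origin is the TCP and whose axes are the flange's). Camera axes: x right, y down, z forward; pixel columns grow to the right and rows downward; lengths in mm; the calibration is good to about 2 mm. A picture is of the moment at which its call begins: read the wrist's pose just before it. get_calibration takes no time and is no camera call.
- job_done(): hands the job in; it is judged then, once.
Trained networks look in the newest picture that a camera, given by its name, has taken for a name from the list of things; names that differ only in an ending like _2 or _b are one class to them, and where a whole thing is asked for, a point or a joint stands for the part that bears it (a point fixed in the world has none). Each returns a list of dicts, best first, with "conf" (0 to 1); they miss things now and then, are a little off and sometimes report something else, mostly with a low value. They report only what shows in the picture. A call takes as long as a camera call.
- models.masks_of(camera, query): "region" (480x640 bool, what is visible of it) and "extent" ([left, top, right, bottom] in pixels, round what is visible of it).
- models.pinpoint(camera, query): "point" ([column, row] in pixels: a listed point, or the origin of a listed thing).
The state is a dict: "t": time; "joint_positions": joint angles; "joint_velocities": joint speeds; "joint_torque": joint torques, N m; "tool_pos": TCP position; "tool_rot": TCP orientation; "ft_force": force on the tool from outside, world axes, zero at the start; "torque": the same for the moment, N m; "gripper_width": opening from 0.0 (shut) to 1.0 (fully open); "grip_force": force on a finger pad.
Only numpy, scipy, OpenCV 4.12 (cv2) and the standard library are available. Lean on these libraries where they do the work, as an engineer would, in place of code of your own. Each camera call takes 0.05 s, during which the arm holds its last target. There are 200 camera calls.

## Task

Two tally counters stand on the worktop, each with a six-lobed wheel lying flat on a round wooden base. With a fingertip, gently push the lobes at the edge of the larger wheel clockwise (seen from above), click by click, until the lobe that carries the raised stud rests in its click at the arrow on the base, and do not go past it. Leave that counter standing where it is, lift nothing, and leave the smaller counter and everything else alone.

Things in the scene. Friction and masses are not known exactly. Their poses are not given: they have to be found in the camera images.
- large_counter: The larger tally counter, loose, 2.2 kg: round wooden base, 148 mm diameter, 28 mm high, with a tongue on its -x side (to 102 mm from the centre) carrying the dark arrow. Nothing on the base is above 30 mm, except a hub of 20 mm radius under the wheel. Origin: centre of the underside, on the wheel's upright axis; z up. Six-lobed aluminium wheel on top
- large_wheel (a joint): Angle of the larger wheel, rad, growing clockwise seen from above; one click = 1.047 (60 degrees). 0: studded lobe in its click at the arrow. Starts at rest 2, 3 or 4 clicks short (about -2.09, -3.14, -4.19). A sprung detent holds each click: leaving it takes about 3 N on the outer part of a lobe; pushed past half a click it snaps to the next by itself, else it falls back
- large_hub (a point): Centre of the larger wheel, on its axis, at its upper face, 58 mm above the worktop. The wheel lies flat 42 to 58 mm above the worktop: a disc of 34 mm radius with six radial lobes 60 degrees apart, bars 12 mm wide with round ends reaching 66 mm from the axis, open space between them. A cap in the middle rises to 66 mm. A fingertip 44 to 56 mm above the worktop meets only the wheel
- large_stud (a point): Top of the dark upright stud (14 mm diameter, standing 13 mm above its lobe) on the larger wheel, 54 mm from the axis, 70.5 mm above the worktop
- large_pointer (a point): Tip of the fixed dark arrow on the larger base, 70 mm from the axis on the base's -x side, 30 mm above the worktop; the arrow points at the axis
- small_counter: The smaller tally counter, not to be touched: the same design, base 112 mm in diameter, wheel lobes reaching 48 mm from the axis. Origin: centre of the underside
- small_stud (a point): Top of the stud on the smaller wheel, 36 mm from its axis, 70.5 mm above the worktop
- honey_jar: A glass jar, 66x72x102 mm, loose, between the counters; origin at the centre of its underside
- tea_cup: A china tea cup, 99x125x64 mm, loose, to the right; origin under it
- teaspoon: A steel teaspoon 132x26x9 mm lying near the front edge; origin under its middle
- candle: A candle in a glass, 76 mm across and 90 mm high, loose, farther back; origin at the centre of its underside
- cookie: A cookie of 66 mm, 13 mm thick, loose, back right; origin under its centre

How it is judged (in metres and radians):
At the end, for the whole second after the job is handed in: The larger wheel rests in its click with the studded lobe at the arrow (within 0.12 rad), having been turned clockwise; its counter stands flat within 40 mm of where it was, the smaller counter's stud is within 20 mm and the other things within 30 mm of where they were (value of joint large_wheel between -0.12 and 0.12 rad and velocity of joint large_wheel between -0.2 and 0.2 rad/s and distance of large_counter from where it was at the start of the episode below 0.04 m and angle between large_counter's own z axis and vertical below 0.05 rad and height (world z) of large_counter below 0.004 m and distance of small_stud from where it was at the start of the episode below 0.02 m and distance of each of honey_jar, tea_cup, teaspoon, candle, cookie from where it was at the start of the episode below 0.03 m); the robot touches nothing.
It fails at once if the larger wheel goes past the arrow by more than half a click, or is turned backwards (anticlockwise) beyond every possible start (value of joint large_wheel above 0.7 rad or value of joint large_wheel below -5 rad).
It fails at once if the larger counter is lifted, tipped or shoved more than 40 mm (height (world z) of large_counter above 0.01 m or angle between large_counter's own z axis and vertical above 0.12 rad or distance of large_counter from where it was at the start of the episode above 0.04 m).
It fails at once if the larger counter is pushed with more than 30 N (contact force between the fingers and large_counter above 30 N).
It fails at once if the smaller counter or its wheel is moved more than 20 mm (distance of any of small_stud, small_counter from where it was at the start of the episode above 0.02 m).
It fails at once if a bystander is moved or lifted more than 30 mm (distance of any of honey_jar, tea_cup, teaspoon, candle, cookie from where it was at the start of the episode above 0.03 m).
It also fails if it takes over 61 s, if anything falls off the work surface, if the arm or the gripper's body presses on something with over 40 N, if the wrist force passes 120 N, or if a joint passes its speed limit or range.

## Working session

There is one attempt and no reset: what is moved stays moved. The work goes in short steps, Python scripts to look and compute and a shell command to move; the robot and the scene stay as the last step left them, time stands still between calls to the robot, and variables do not carry over. Pictures are saved under pics/ and viewed, at most 10 in all, crops included, and the job is handed in when it is done.

```bash
mkdir -p pics
cat > h.py <<'E'
import numpy as np, cv2
from workcell import status, vision, models, manip
def ray(c,px):
    k=c['k1']; u=np.array([(px[0]-c['cx'])/c['fx'],(px[1]-c['cy'])/c['fy']]); v=u.copy()
    for _ in range(20): v=u/(1+k*(v@v))
    return np.array([v[0],v[1],1.])
def atz(c,px,z):
    T=np.array(c['T']); d=T[:3,:3]@ray(c,px); o=T[:3,3]
    return o+d*(z-o[2])/d[2]
E
python3 - <<'E'
from h import *
print(status.state(), manip.pinch_z)
for n in ('top','side'):
    im,d=vision.snapshot(n); cv2.imwrite(f'pics/{n}0.png',im[:,:,::-1])
    c=vision.get_calibration(n)
    for q,z in (('large_hub',58),('large_stud',70.5),('large_pointer',30),('small_stud',70.5),('small_counter',0),('honey_jar',0),('candle',0),('tea_cup',0),('cookie',0),('teaspoon',0)):
        for r in models.pinpoint(n,q)[:2]: print(n,q,round(r['conf'],2),np.round(r['point']),np.round(atz(c,r['point'],z)))
E
```

```text
{'t': 0.0, 'joint_positions': array([ 1.09649976e+00,  5.28465708e-01,  1.43390523e+00, -4.94791125e-05,
        1.18140322e+00, -1.78465091e-01]), 'joint_velocities': array([ 0.00165815, -0.00104116, -0.00123728, -0.0007799 ,  0.00133879,
        0.00014269]), 'joint_torque': array([-1.55434755e-03, -4.40047753e+01, -1.76584393e+01,  6.32114941e-02,
        5.84504195e-02, -1.23763834e-04]), 'tool_pos': array([181.8306888 , 597.19192053, 221.57099479]), 'tool_rot': array([-3.13943767e+00, -3.42252017e-04,  2.84577964e+00]), 'ft_force': array([-0.16040588,  0.59435245,  0.58644011]), 'torque': array([-0.05592191,  0.01820146, -0.02550187]), 'grip_force': 0.0, 'gripper_width': 0.999934058354577} 18.700000000000003
top large_hub 0.97 [362. 264.] [ 578. -255.   58.]
top large_hub 0.51 [274. 251.] [610. -49.  58.]
top large_stud 0.87 [340. 252.] [ 604. -204.   70.]
top large_stud 0.34 [356. 296.] [ 502. -238.   70.]
top large_pointer 0.68 [356. 299.] [ 500. -243.   30.]
top small_stud 0.62 [149. 252.] [604. 239.  70.]
top small_counter 0.71 [425. 214.] [ 715. -423.    0.]
top small_count
[... 276 characters left out ...]
p cookie 0.74 [357. 266.] [ 583. -250.    0.]
top teaspoon 0.83 [269. 291.] [521. -34.   0.]
side large_hub 0.98 [339. 229.] [ 581. -257.   58.]
side large_stud 0.96 [324. 234.] [ 611. -203.   70.]
side large_pointer 0.64 [361. 241.] [ 518. -254.   30.]
side small_stud 0.74 [283. 360.] [600. 243.  70.]
side small_stud 0.19 [270. 258.] [714. -64.  70.]
side small_counter 0.75 [290. 373.] [600. 208.   0.]
side honey_jar 0.86 [302. 294.] [631. -32.   0.]
side candle 0.58 [271. 260.] [ 744. -158.    0.]
side tea_cup 0.84 [337. 208.] [ 622. -500.    0.]
side cookie 0.67 [340. 209.] [ 613. -496.    0.]
side cookie 0.61 [304. 216.] [ 713. -424.    0.]
side teaspoon 0.59 [352. 300.] [514. -35.   0.]
```

Run:
```python
import cv2
im=cv2.imread('pics/top0.png')[190:320,120:500]
im2=cv2.imread('pics/side0.png')[190:320,240:400]
cv2.imwrite('pics/a.png',cv2.resize(im,None,fx=2.1,fy=2.1,interpolation=2))
c=cv2.imread('pics/top0.png')[215:315,310:410]
cv2.imwrite('pics/b.png',cv2.resize(c,None,fx=6,fy=6,interpolation=2))
```

```text
(no output)
```

View pics/a.png

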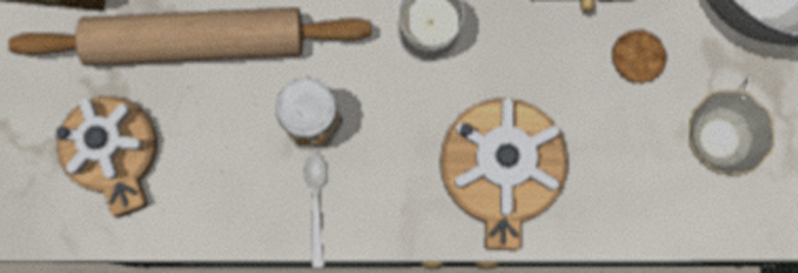

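View pics/b.png

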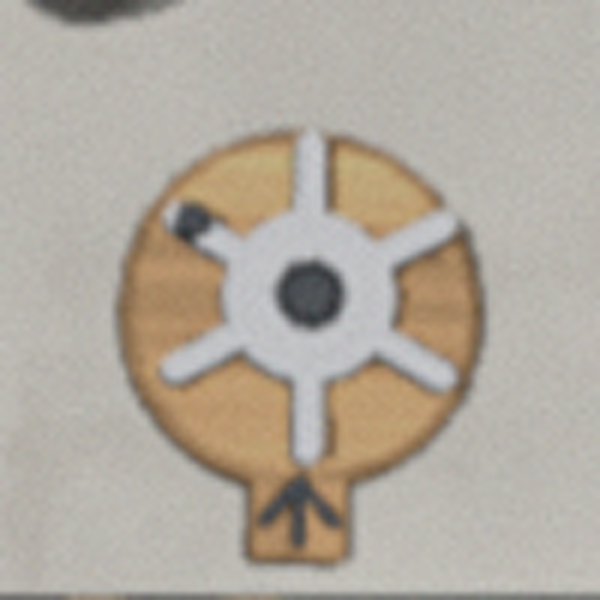

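The top view shows the large hub at full-image px (362,264), the stud at the upper left (340,252) and the arrow below (about 358,296). With +x up in the image, the stud is at about 62° and the arrow at 180°, so it is 4 clicks short. I'll push from the far-left gap.

```bash
python3 -m crank '[[0.11,-0.22,0,0,0,-0.0083],[0.11,-0.22,0,0,0,-0.0083],[0.11,-0.22,0,0,0,-0.0083],[0.11,-0.22,0,0,0,-0.0083],[0.11,-0.22,0,0,0,-0.0083]]' 1 >/dev/null
python3 -m crank '[[0.11,-0.22,0,0,0,0],[0.11,-0.22,0,0,0,0],[0.11,-0.22,0,0,0,0],[0.11,-0.22,0,0,0,0],[0.11,-0.22,0,0,0,0]]' >/dev/null
python3 -m crank '[[0.11,-0.22,0,0,0,0],[0.11,-0.22,0,0,0,0],[0.11,-0.22,0,0,0,0],[0.11,-0.22,0,0,0,0],[0.11,-0.22,0,0,0,0]]'
python3 -m crank '[[0.11,-0.22,0,0,0,0],[0,0,0,0,0,0],[0,0,0,0,0,0]]'
python3 - <<'E'
from h import *
from scipy.spatial.transform import Rotation as R
s=status.state(); im,d=vision.snapshot('wrist'); cv2.imwrite('pics/w0.png',im[:,:,::-1])
c=vision.get_calibration('wrist'); M=np.eye(4); M[:3,:3]=R.from_euler('xyz',s['tool_rot']).as_matrix(); M[:3,3]=s['tool_pos']
c=dict(c); c['T']=M@np.array(c['mount']); print(s['tool_pos'],s['tool_rot'])
for q,z in (('large_hub',58),('large_stud',70.5),('large_pointer',30)):
    for r in models.pinpoint('wrist',q)[:2]: print(q,round(r['conf'],2),np.round(r['point']),np.round(atz(c,r['point'],z),1))
E
```

```text
t: 2.6
tool_pos: [512.9, -64.3, 222.8]
tool_rot: [3.141, 0.001, 2.584]
ft_force: [0.4, -0.2, -0.6]
gripper_width: 0.003
grip_force: 0.0
t: 2.9
tool_pos: [534.2, -107.2, 222.2]
tool_rot: [3.141, -0.001, 2.583]
ft_force: [-0.0, 0.9, -0.0]
gripper_width: 0.008
grip_force: 0.0
[ 534.20388335 -107.17153345  222.24877943] [ 3.14136045e+00 -7.80810874e-04  2.58250061e+00]
large_pointer 0.7 [194. 262.] [ 507.3 -250.4   30. ]
```

View pics/w0.png

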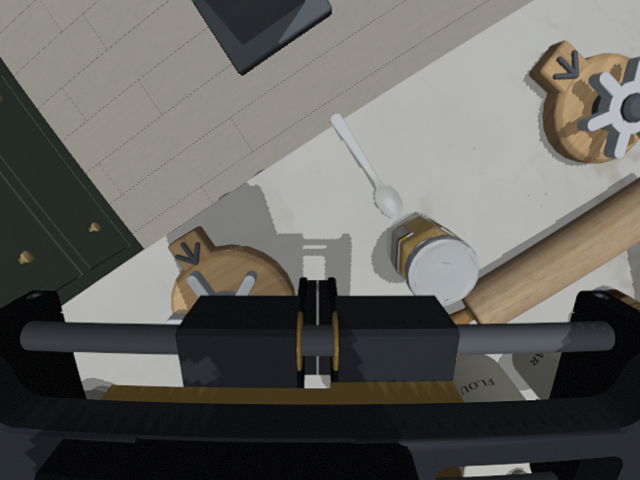

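The wrist view shows the large counter's arrow at px (194,262), which gives a pointer at (507,-250). That fits a hub at about (579,-256). Next I move over the gap and descend partway.

```bash
python3 -m crank '[[0.11,-0.228,0,0,0,0],[0.11,-0.228,0,0,0,0],[0,0,-0.22,0,0,0],[0,0,-0.22,0,0,0],[0,0,-0.2,0,0,0]]' >/dev/null
python3 -m crank '[[0,0,0,0,0,0],[0,0,0,0,0,0],[0,0,0,0,0,0]]'
python3 - <<'E'
from h import *
im,d=vision.snapshot('top'); cv2.imwrite('pics/t1.png',cv2.resize(im[205:305,300:420,::-1],None,fx=4,fy=4,interpolation=2))
im,d=vision.snapshot('side'); cv2.imwrite('pics/s1.png',cv2.resize(im[180:270,280:400,::-1],None,fx=5,fy=5,interpolation=2))
E
```

```text
t: 3.9
tool_pos: [579.4, -196.4, 97.1]
tool_rot: [3.141, 0.005, 2.586]
ft_force: [-0.6, 0.4, 0.8]
gripper_width: 0.004
grip_force: 0.0
```

View pics/s1.png

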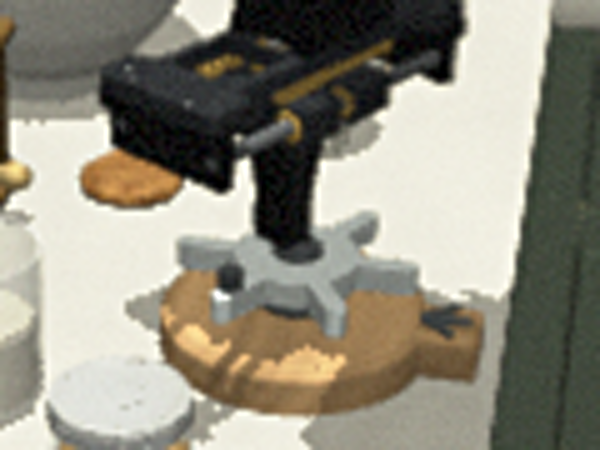

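The side view shows the shut fingers above the wheel, near px (285,240) in the crop. The stud lobe is at (230,290) and the near gap is clear. I descend to z = 50.

```bash
python3 -m crank '[[-0.01,0,-0.08,0,0,0],[0,0,-0.08,0,0,0],[0,0,-0.075,0,0,0],[0,0,0,0,0,0],[0,0,0,0,0,0]]'
python3 - <<'E'
from h import *
a=np.radians
h=np.array([579.5,-256])
for p in (92,80,70,60,50,44,40,36): print(p,np.round(h+57*np.array([np.cos(a(p)),np.sin(a(p))])))
E
```

```text
t: 4.5
tool_pos: [575.9, -196.4, 48.0]
tool_rot: [3.142, 0.001, 2.585]
ft_force: [-0.1, -0.1, 0.4]
gripper_width: 0.006
grip_force: 0.0
92 [ 578. -199.]
80 [ 589. -200.]
70 [ 599. -202.]
60 [ 608. -207.]
50 [ 616. -212.]
44 [ 621. -216.]
40 [ 623. -219.]
36 [ 626. -222.]
```

```bash
python3 -m crank '[[0.023,-0.006,0,0,0,0],[0.023,-0.006,0,0,0,0],[0.023,-0.006,0,0,0,0],[0.023,-0.006,0,0,0,0],[0.023,-0.006,0,0,0,0]]'
python3 -m crank '[[0.022,-0.011,0,0,0,0],[0.022,-0.011,0,0,0,0],[0.022,-0.014,0,0,0,0],[0.019,-0.015,0,0,0,0],[0,0,0,0,0,0]]'
python3 - <<'E'
from h import *
im,d=vision.snapshot('side'); cv2.imwrite('pics/s2.png',cv2.resize(im[180:270,280:400,::-1],None,fx=5,fy=5,interpolation=2))
E
```

```text
t: 5.0
tool_pos: [596.2, -201.3, 47.2]
tool_rot: [-3.14, -0.007, 2.585]
ft_force: [-6.8, -0.0, 1.7]
gripper_width: 0.002
grip_force: 2.5
t: 5.5
tool_pos: [618.0, -213.8, 48.0]
tool_rot: [3.141, 0.005, 2.585]
ft_force: [-0.2, -0.1, 1.1]
gripper_width: 0.002
grip_force: 0.0
```

View pics/s2.png

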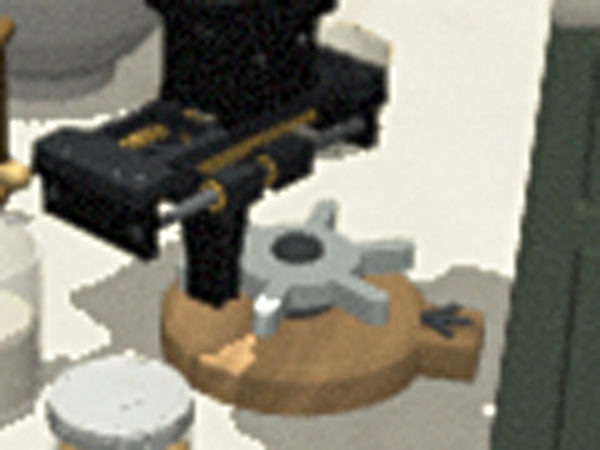

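The wheel has turned about 40° and the force is gone, so it may still be snapping. I wait, then retract radially and check.

```bash
python3 -m crank '[[0,0,0,0,0,0],[0,0,0,0,0,0],[0,0,0,0,0,0]]'
cat > lob.py <<'E'
from h import *
import sys
def lobes(n='side',H=(579.5,-256),save=None):
    im,d=vision.snapshot(n); c=vision.get_calibration(n); T=np.array(c['T'])
    g=np.degrees
    for q,z in (('large_hub',58),('large_stud',70.5)):
        for r in models.pinpoint(n,q)[:1]:
            p=atz(c,r['point'],z); print(n,q,round(r['conf'],2),np.round(p),'phi',round(g(np.arctan2(p[1]-H[1],p[0]-H[0])),1),'r',round(np.hypot(*(p[:2]-H))))
    # depth-based: points 40<z<62 with 42<r<68
    vv,uu=np.mgrid[180:320,270:420]; P=[]
    for u,v in zip(uu.ravel(),vv.ravel()):
        if d[v,u]>0: P.append(T[:3,:3]@(ray(c,(u,v))*d[v,u])+T[:3,3])
    P=np.array(P); rel=P[:,:2]-H; r=np.hypot(*rel.T)
    m=(P[:,2]>51)&(P[:,2]<63)&(r>42)&(r<68); a=np.arctan2(rel[m,1],rel[m,0])
    print(n,'n',m.sum(),'lobe phase mod60:',round(g(np.angle(np.exp(6j*a).mean()))/6,1),'coh',round(abs(np.exp(6j*a).mean()),2))
    hd=(P[:,2]>52)&(P[:,2]<70)&(r<75); print(' centroid',np.round(P[hd].mean(0)))
if __name__=='__main__':
    for n in sys.argv[1:]: lobes(n)
E
python3 lob.py side top
```

```text
t: 5.85
tool_pos: [615.8, -212.5, 47.7]
tool_rot: [3.142, 0.001, 2.585]
ft_force: [-0.1, 0.6, -0.4]
gripper_width: 0.005
grip_force: 0.0
side large_hub 0.88 [ 587. -261.   58.] phi -30.4 r 9
side large_stud 0.62 [ 632. -228.   70.] phi 27.7 r 60
side n 178 lobe phase mod60: 16.7 coh 0.5
 centroid [ 577. -240.   58.]
top large_hub 0.49 [ 578. -261.   58.] phi -109.6 r 6
top n 80 lobe phase mod60: 19.4 coh 0.9
 centroid [ 547. -277.   58.]
```

```bash
python3 -m crank '[[0.015,-0.016,0,0,0,0],[0.015,-0.016,0,0,0,0],[0,0,0,0,0,0],[0,0,0,0,0,0]]'
python3 lob.py side top
```

```text
t: 6.55
tool_pos: [621.7, -219.1, 47.5]
tool_rot: [3.142, 0.0, 2.585]
ft_force: [0.4, 0.2, 0.1]
gripper_width: 0.008
grip_force: 0.0
side large_hub 0.68 [ 578. -254.   58.] phi 127.0 r 3
side large_stud 0.98 [ 640. -233.   70.] phi 21.0 r 65
side n 193 lobe phase mod60: -5.0 coh 0.75
 centroid [ 579. -242.   59.]
top large_hub 0.67 [ 584. -255.   58.] phi 9.7 r 4
top large_stud 0.44 [ 579. -254.   70.] phi 114.2 r 2
top n 93 lobe phase mod60: -4.5 coh 0.92
 centroid [ 543. -270.   58.]
```

```bash
python3 -m crank '[[0.06,0.06,0,0,0,0],[0.06,0.06,0,0,0,0],[0.06,0.06,0,0,0,0],[0.06,0.06,0,0,0,0],[0,0,0,0,0,0]]'
python3 lob.py side top
python3 - <<'E'
from h import *
im,d=vision.snapshot('side'); cv2.imwrite('pics/s3.png',cv2.resize(im[180:270,280:400,::-1],None,fx=5,fy=5,interpolation=2))
E
```

```text
t: 7.35
tool_pos: [671.9, -168.1, 47.6]
tool_rot: [3.141, 0.002, 2.589]
ft_force: [0.2, -1.1, 0.3]
gripper_width: -0.001
grip_force: 0.0
side large_hub 0.8 [ 576. -243.   58.] phi 107.4 r 13
side large_stud 0.8 [ 634. -255.   70.] phi 0.8 r 54
side n 188 lobe phase mod60: -1.7 coh 0.76
 centroid [ 579. -246.   58.]
top large_hub 0.96 [ 584. -260.   58.] phi -42.6 r 6
top large_stud 0.79 [ 631. -255.   70.] phi 1.0 r 51
top n 265 lobe phase mod60: -2.2 coh 0.9
 centroid [ 577. -253.   59.]
```

View pics/s3.png

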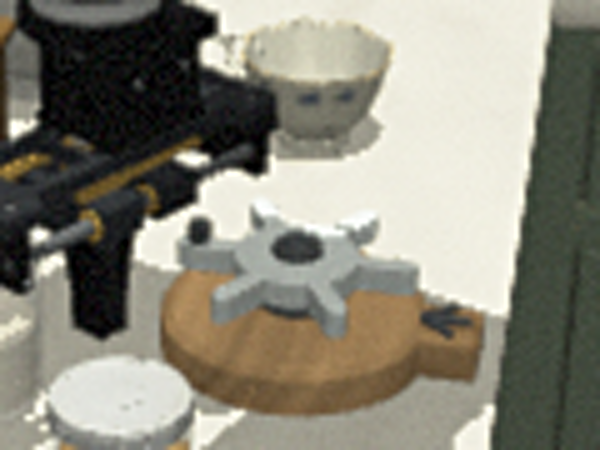

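The stud now sits at phi 0 (crop px (200,230)), so one click is done. The base has not moved. I go round to the gap again.

```bash
python3 -m crank '[[-0.157,0.013,0,0,0,0],[-0.157,0.013,0,0,0,0],[-0.157,0.013,0,0,0,0],[0,-0.09,0,0,0,0],[0,-0.09,0,0,0,0]]' 
python3 -m crank '[[0,0,0.005,0,0,0],[0,0,0,0,0,0]]'
```

```text
t: 8.2
tool_pos: [574.9, -199.9, 47.9]
tool_rot: [-3.142, 0.0, 2.585]
ft_force: [1.6, -0.2, 1.1]
gripper_width: 0.001
grip_force: 0.0
t: 8.4
tool_pos: [576.7, -200.6, 48.9]
tool_rot: [3.141, 0.002, 2.583]
ft_force: [-0.4, -0.3, 0.8]
gripper_width: 0.008
grip_force: 0.0
```

```bash
python3 -m crank '[[0.023,-0.004,0,0,0,0],[0.023,-0.004,0,0,0,0],[0.023,-0.004,0,0,0,0],[0.023,-0.004,0,0,0,0],[0.023,-0.006,0,0,0,0]]'
python3 -m crank '[[0.022,-0.009,0,0,0,0],[0.022,-0.011,0,0,0,0],[0.022,-0.014,0,0,0,0],[0.019,-0.015,0,0,0,0],[0.016,-0.015,0,0,0,0]]'
python3 -m crank '[[0.013,-0.013,0,0,0,0],[0,0,0,0,0,0],[0,0,0,0,0,0],[0,0,0,0,0,0],[0,0,0,0,0,0]]'
python3 -m crank '[[0.045,0.06,0,0,0,0],[0.045,0.06,0,0,0,0],[0.045,0.06,0,0,0,0],[0,0,0,0,0,0],[0,0,0,0,0,0]]'
python3 lob.py side top
```

```text
t: 8.9
tool_pos: [595.7, -201.9, 47.9]
tool_rot: [-3.14, -0.008, 2.586]
ft_force: [-6.0, 0.2, 1.4]
gripper_width: 0.008
grip_force: 2.5
t: 9.4
tool_pos: [620.3, -216.9, 48.8]
tool_rot: [3.141, 0.003, 2.585]
ft_force: [0.2, -0.0, -0.3]
gripper_width: 0.003
grip_force: 0.0
t: 9.9
tool_pos: [621.1, -218.7, 48.6]
tool_rot: [3.142, -0.0, 2.585]
ft_force: [-0.0, 0.4, -0.4]
gripper_width: 0.007
grip_force: 0.0
t: 10.4
tool_pos: [648.6, -181.8, 48.5]
tool_rot: [-3.141, -0.0, 2.587]
ft_force: [0.1, 0.7, -0.4]
gripper_width: 0.007
grip_force: 0.0
side large_hub 0.86 [ 578. -266.   58.] phi -97.6 r 10
side large_stud 0.66 [ 605. -304.   70.] phi -62.2 r 55
side n 186 lobe phase mod60: -1.3 coh 0.76
 centroid [ 578. -247.   58.]
top large_hub 0.89 [ 581. -256.   58.] phi -6.2 r 1
top large_stud 0.95 [ 602. -299.   70.] phi -61.7 r 48
top n 170 lobe phase mod60: -3.5 coh 0.91
 centroid [ 568. -256.   59.]
```

Two clicks are done and the stud is at -62°. Now the third.

```bash
python3 -m crank '[[-0.09,0.075,0,0,0,0],[-0.13,0.025,0,0,0,0],[-0.14,0.01,0,0,0,0],[0,-0.095,0,0,0,0],[0,-0.1,0,0,0,0]]' 
python3 -m crank '[[0,0,0,0,0,0],[0,0,0,0,0,0]]'
python3 -m crank '[[0.023,-0.004,0,0,0,0],[0.023,-0.004,0,0,0,0],[0.023,-0.004,0,0,0,0],[0.023,-0.004,0,0,0,0],[0.023,-0.006,0,0,0,0]]'
python3 -m crank '[[0.022,-0.009,0,0,0,0],[0.022,-0.011,0,0,0,0],[0.022,-0.014,0,0,0,0],[0.019,-0.015,0,0,0,0],[0.016,-0.015,0,0,0,0]]'
python3 -m crank '[[0.013,-0.013,0,0,0,0],[0,0,0,0,0,0],[0,0,0,0,0,0],[0,0,0,0,0,0],[0,0,0,0,0,0]]'
python3 -m crank '[[0.045,0.06,0,0,0,0],[0.045,0.06,0,0,0,0],[0.045,0.06,0,0,0,0],[0,0,0,0,0,0],[0,0,0,0,0,0]]'
python3 lob.py side top
```

```text
t: 11.2
tool_pos: [576.1, -200.7, 48.9]
tool_rot: [-3.142, 0.0, 2.586]
ft_force: [0.3, -0.9, 0.6]
gripper_width: 0.005
grip_force: 0.0
t: 11.4
tool_pos: [577.3, -201.6, 48.8]
tool_rot: [3.141, 0.002, 2.583]
ft_force: [0.6, -0.2, -0.4]
gripper_width: 0.003
grip_force: 0.0
t: 11.9
tool_pos: [596.2, -202.6, 47.7]
tool_rot: [-3.14, -0.008, 2.586]
ft_force: [-6.1, -0.8, 2.0]
gripper_width: 0.007
grip_force: 2.5
t: 12.4
tool_pos: [621.3, -217.9, 49.0]
tool_rot: [3.141, 0.004, 2.585]
ft_force: [0.8, -0.8, 0.4]
gripper_width: 0.004
grip_force: 0.0
t: 12.9
tool_pos: [621.9, -219.5, 48.6]
tool_rot: [3.142, -0.0, 2.585]
ft_force: [0.4, 0.2, -0.3]
gripper_width: 0.003
grip_force: 0.0
t: 13.4
tool_pos: [649.4, -182.6, 48.4]
tool_rot: [-3.141, -0.0, 2.587]
ft_force: [-0.3, -0.5, 0.0]
gripper_width: 0.005
grip_force: 0.0
side large_hub 0.63 [ 579. -253.   58.] phi 90.3 r 3
side large_stud 0.7 [ 550. -296.   70.] phi -126.8 r 50
side n 192 lobe phase mod60: -2.1 coh 0.75
 centroid [ 578. -247.   58.]
top large_hub 0.64 [ 577. -251.   58.] phi 114.9 r 6
top n 178 lobe phase mod60: -3.2 coh 0.9
 centroid [ 569. -256.   59.]
```

Three clicks are done and the stud is at about -122°. I repeat the same stroke once more.

```bash
python3 -m crank '[[-0.09,0.075,0,0,0,0],[-0.13,0.025,0,0,0,0],[-0.14,0.01,0,0,0,0],[0,-0.095,0,0,0,0],[0,-0.095,0,0,0,0]]' >/dev/null
python3 -m crank '[[0,0,0,0,0,0],[0,0,0,0,0,0]]'
python3 -m crank '[[0.023,-0.004,0,0,0,0],[0.023,-0.004,0,0,0,0],[0.023,-0.004,0,0,0,0],[0.023,-0.004,0,0,0,0],[0.023,-0.006,0,0,0,0]]'
python3 -m crank '[[0.022,-0.009,0,0,0,0],[0.022,-0.011,0,0,0,0],[0.022,-0.014,0,0,0,0],[0.019,-0.015,0,0,0,0],[0.016,-0.015,0,0,0,0]]'
python3 -m crank '[[0.013,-0.013,0,0,0,0],[0,0,0,0,0,0],[0,0,0,0,0,0],[0,0,0,0,0,0],[0,0,0,0,0,0]]'
python3 -m crank '[[0.045,0.06,0,0,0,0],[0.045,0.06,0,0,0,0],[0.045,0.06,0,0,0,0],[0,0,0.2,0,0,0],[0,0,0.2,0,0,0]]'
python3 -m crank '[[0,0,0.2,0,0,0],[0,0,0.1,0,0,0],[0,0,0,0,0,0]]'
python3 lob.py side top
python3 - <<'E'
from h import *
im,d=vision.snapshot('side'); cv2.imwrite('pics/s4.png',cv2.resize(im[180:270,280:400,::-1],None,fx=5,fy=5,interpolation=2))
E
```

```text
t: 14.4
tool_pos: [578.1, -201.3, 48.8]
tool_rot: [3.141, 0.002, 2.583]
ft_force: [-1.1, -1.1, 0.4]
gripper_width: 0.006
grip_force: 0.0
t: 14.9
tool_pos: [597.1, -202.4, 47.7]
tool_rot: [-3.14, -0.008, 2.586]
ft_force: [-6.0, -0.3, 0.8]
gripper_width: 0.003
grip_force: 2.4
t: 15.4
tool_pos: [622.2, -217.7, 49.0]
tool_rot: [3.141, 0.004, 2.585]
ft_force: [0.1, -0.6, -0.4]
gripper_width: 0.008
grip_force: 0.0
t: 15.9
tool_pos: [622.7, -219.3, 48.6]
tool_rot: [3.142, -0.0, 2.585]
ft_force: [-0.4, -0.7, -0.3]
gripper_width: 0.006
grip_force: 0.0
t: 16.4
tool_pos: [649.7, -180.7, 127.5]
tool_rot: [-3.141, -0.004, 2.587]
ft_force: [0.4, -0.9, 0.4]
gripper_width: 0.009
grip_force: 0.0
t: 16.7
tool_pos: [653.0, -183.0, 193.1]
tool_rot: [3.14, 0.009, 2.587]
ft_force: [0.4, -0.9, -0.5]
gripper_width: 0.003
grip_force: 0.0
side large_hub 0.91 [ 581. -251.   58.] phi 77.6 r 5
side large_stud 0.89 [ 525. -254.   70.] phi 177.8 r 55
side n 198 lobe phase mod60: -1.5 coh 0.77
 centroid [ 577. -246.   58.]
top large_hub 0.87 [ 582. -251.   58.] phi 57.7 r 5
top large_stud 0.74 [ 524. -243.   70.] phi 166.4 r 57
top n 180 lobe phase mod60: -2.9 coh 0.89
 centroid [ 575. -255.   59.]
```

View pics/s4.png

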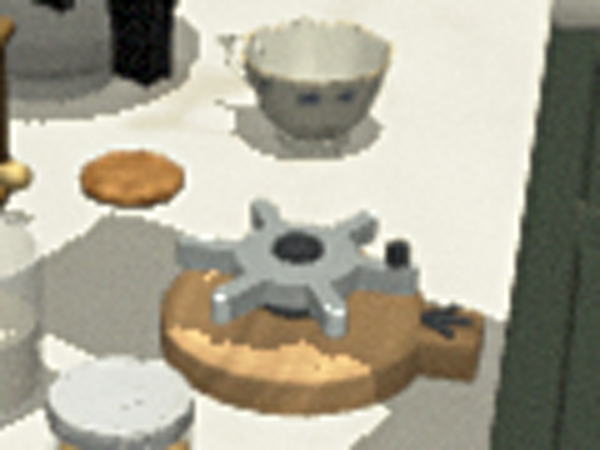

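The stud (crop px (398,253)) is on the lobe at the arrow and the wheel is at rest. The base is where it was and the arm is clear, so I hand in.

```bash
python3 -c "
from workcell import job_done
print(job_done())"
```

```text
the job is handed in; nothing more can be done
None
```

I turned the larger wheel four clicks clockwise; in the last camera check its studded lobe was at rest at the arrow with the counter where it started, and I handed the job in at about 17 s (no verdict was returned).

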